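# Open the jar of sugar pearls one-handed

## Robot

A 6-joint arm with a two-finger parallel gripper is mounted at the origin on the work surface. World frame = base frame: x ahead of the robot, y to its left, z up, the work surface at z = 0. Lengths are in m, angles in degrees, forces in N, time in s.
With the tool pointing down it reaches from about 0.3 to 0.75 m from the base axis. Payload 8.5 kg.
Tool frame: the origin (TCP) lies on the centre line of the jaws, within the pads' length; the fingertips stand 19 mm ahead of it and the grasp point (between the pads) is the TCP (env.tcp_to_tips is the z of the fingertips in the tool frame, in m); z points along the fingers, y is the line along which they close (so a half turn about z gives the same grasp; the last joint's range is limited). The gripper opens to 85 mm and grips with 20 to 120 N. Pads are 22 mm wide; open, the fingers measure 114 mm over their backs; the gripper's body (76 mm by 85 mm) begins 54 mm behind the grasp point. The pads swing forward as they close: fully open they stand 13 mm farther back than shut.
Start: joints at [56.534, 21.807, 74.336, -0, 83.858, -12.336], TCP at [0.198, 0.513, 0.25] pointing down, gripper open.
Joint ranges: [-178.18, 178.18], [-50.72, 133.34], [12.68, 142.11], [-81.47, 261.47], [9.98, 163.14], [-165.26, 165.26]. Speed limits (degrees/s): [136.94, 136.94, 180, 180, 180, 180].

## Interface

Orientations are given as a 3x3 rotation matrix whose columns are the frame's x, y, z axes.
In Python, from rig import env gives the robot as it stands.
- The arm moves only by the tool servo_tool, never from a script. Its argument "steps" is a list of rows, each an object of numbers: "tx", "ty", "tz": the shift along the world's x, y, z in cm; "yaw": the turn about the world's z in degrees; "claw": the finger opening in cm, from 0 to 8.54. In form: [{"tx": .., "ty": .., "tz": .., "yaw": .., "claw": ..}, ...]. A call has 1 to 20 rows; each row shifts and turns the commanded pose from where the row before left it; what a row does not reach is not made up. A row lasts 1/10 s, in which the tool goes at most 50 mm and 8.59 degrees, less where a joint would pass 70% of its speed; a pose out of reach is approached as far as the arm can. A call with a gripper value outside its range is refused whole. The fingers move at their own pace and stop on an object; "newtons" is the grip in N (left out, the last holds). Time passes only in rows, so rows that do not move let the fingers close. It gives the time, the measured TCP pose, the force, the opening and the grip force at its end, in the units of the state.
- env.observe(): the state, without advancing time (a new reading comes with each control period).
- env.get_image(name): name is "side" or "top"; returns (picture, depth): 480x640x3 uint8, red, green, blue; 480x640 float32, m along the optical axis (not along the pixel's ray), 0 where there is no reading.
- env.camera_model(name): a dict with "fovy" (degrees; the focal length in pixels is half the picture's height over the tangent of half this angle, whatever the lens; pixels are square), "cx", "cy" (the principal point, pixels), "dist_coeffs" ([k1, k2, p1, p2, k3] as OpenCV has them; the pictures are not rectified), "T" (4x4, takes a point from camera to world coordinates). Camera axes: x right, y down, z forward; pixel columns grow to the right and rows downward; lengths in m; the calibration is good to about 2 mm. A picture is of the moment at which its call begins. camera_model takes no time and is no camera call.
- env.close_job(): hands the job in; it is judged then, once.
The state is a dict: "time_s": time; "q": joint angles; "qvel": joint speeds; "joint_efforts": joint torques, N m; "position": TCP position; "tool_rot": TCP orientation; "ft_force": force on the tool from outside, world axes, zero at the start; "wrist_torque": the same for the moment, N m; "grip_width": finger opening in m; "gripper_force": force on a finger pad.
Only numpy, scipy, OpenCV 4.12 (cv2) and the standard library are available. Lean on these libraries where they do the work, as an engineer would, in place of code of your own. Each camera call takes 0.05 s, during which the arm holds its last target. There are 200 camera calls.

## Task

Take the glass jar of white sugar pearls with the gold cap and stand it upright, still closed, fully down in the white jar holder, so that the holder keeps it from turning. Then unscrew the tight gold cap anticlockwise, stop turning once its thread lets go, and lift it straight up: finish while still holding the cap in the gripper, level and about 2 cm clear above the jar's mouth, with the jar still fully down in the holder. Leave everything else on the bench where it stands.

Things in the scene. Friction and masses are not known exactly. Their poses are not given: they have to be found in the camera images.
- jar: Loose clear glass jar of white sugar pearls, 0.25 to 0.4 kg. Square body 60 x 60 mm, 62 mm high, flat shoulder; round neck 40 mm across (50 mm over its thread), mouth rim 90 mm above the underside. Origin: centre of the underside; z up, x and y square to the flat sides. Starts upright on the bench, capped (95 mm high in all); unbraced it spins with the cap.
- cap: Gold metal cap on the jar, a loose part, 50 g: 58 mm outer diameter, 19 mm high. Origin: centre of its lower edge, 76 mm above the jar's underside while closed; z up. Tight: a springy liner presses about 5 N (0.1 to 0.3 N m to turn); the jar can be lifted by it. Three lugs inside hold it until it has been turned far enough anticlockwise (seen from above), rising 2 mm.
- cap_mark (a point): Small dark dimple on the rim of the cap's top, 28 mm from its axis on the cap's +x side, 19 mm above its lower edge. Closed, it lies 0 to 6 degrees anticlockwise of the jar's +x direction; at about 55 degrees the thread lets go; at about 100 degrees the lugs run against the next thread.
- holder: One-handed jar holder, fixed to the bench by suction feet: white base plate 130 x 130 mm, 8 mm thick, with a square upright collar, 81 mm outside, whose top is 36 mm above the bench. Origin: centre of the underside; z up, x and y square to the collar's sides; any of the jar's four quarter turns fits.
- well (a point): Centre of the floor of the holder's rubber-lined square well, 8 mm above the bench. The well is 65 x 65 mm and 28 mm deep, its top edge is flared by about 4 mm a side. The jar's origin lies here (within 2.5 mm a side) when it is fully down; in it the jar can turn only about 5 degrees either way.
- pink_jar: Loose jar of the same shape with pink pearls and a blue cap, 95 mm high. Bystander. Origin: centre of the underside.
- cake_stand: White ceramic footed cake stand, 224 mm diameter, 110 mm high. Bystander. Origin: centre of the underside.
- cup_left: Glass custard cup, 76 mm diameter, 58 mm high. Bystander. Origin: centre of the underside.
- cup_right: Glass custard cup, 76 mm diameter, 58 mm high. Bystander. Origin: centre of the underside.
- comb: Flat steel scraper comb, 100 x 115 x 3 mm, lying on the bench. Bystander. Origin: centre of the underside.
- organiser: Purple plastic piping-tip organiser, closed, fixed, 150 x 210 mm, 52 mm high. Bystander. Origin: centre of the underside.
- tip: Steel piping tip standing on its wide end, 26 mm diameter, 34 mm high. Bystander. Origin: centre of the underside.
Not all that is in view belongs to the job. Of the things that look like the cap, the smallest one is meant.

How it is judged (in metres and radians):
On the way, in this order (a step that is already met when the one before it is completed fails the run):
1. the closed jar stands fully down in the holder's well (distance between jar and well below 0.006 m and angle between jar's own z axis and vertical below 0.12 rad and x of cap_mark in the frame of jar above 0.0235 m and z of cap in the frame of jar below 0.08 m), for 0.2 s.
2. the cap is unscrewed anticlockwise to the end of its thread while the jar is braced in the holder (distance between jar and well below 0.008 m and angle between jar's own z axis and vertical below 0.12 rad and x of cap_mark in the frame of jar below 0.0183 m and y of cap_mark in the frame of jar above 0.015 m and z of cap in the frame of jar below 0.084 m), for 0.1 s.
At the end, for the whole second after the job is handed in: Cap gripped and still, clear of the jar: lower edge 6 to 45 mm above the mouth, within 15 mm of the jar's axis, level within 0.2 rad, turned at most 115 degrees; jar upright (0.12 rad), at rest, within 6 mm of the well's floor centre, fingers off the jar (distance between jar and well below 0.006 m and angle between jar's own z axis and vertical below 0.12 rad and z of cap in the frame of jar between 0.096 and 0.135 m and horizontal distance between cap and jar below 0.015 m and angle between cap's own z axis and vertical below 0.2 rad and y of cap_mark in the frame of jar above 0 m and x of cap_mark in the frame of jar above -0.013 m and contact force between cap and the fingers above 1 N and contact force between cap and jar below 0.05 N and contact force between jar and the fingers below 0.5 N and linear speed of each of cap, jar below 0.03 m/s); the arm keeps its last pose, push and grip.
It fails at once if the cap is unscrewed (more than 30 degrees) while the jar is not standing in the holder (x of cap_mark in the frame of jar below 0.0242 m and not (distance between jar and well below 0.014 m)).
It fails at once if the jar is tipped by more than 25 degrees (angle between jar's own z axis and vertical above 0.44 rad).
It fails at once if another thing on the bench is moved by more than 15 mm (distance of any of pink_jar, cake_stand, cup_left, cup_right, comb, tip from where it was at the start of the episode above 0.015 m).
It also fails if it takes over 48 s, if anything falls off the work surface, if the arm or the gripper's body presses on something with over 40 N, if the wrist force passes 120 N, or if a joint passes its speed limit or range.

## Working session

There is one attempt and no reset: what is moved stays moved. The work goes in short steps, Python scripts to look and compute and a tool call to move; the robot and the scene stay as the last step left them, time stands still between calls to the robot, and variables do not carry over. Pictures are saved under pics/ and viewed, at most 10 in all, crops included, and the job is handed in when it is done.

Besides the shell and the picture viewer there is one more tool, called after "Request:" by a JSON object that holds its "name" and its "arguments". servo_tool: Moves the arm, as the interface text tells. Its arguments: {"type":"object","properties":{"steps":{"type":"array"},"newtons":{"type":"number"}},"required":["steps"]}

```bash
mkdir -p pics
cat > h.py <<'E'
import numpy as np, cv2, os
from rig import env
def grab(n,tag):
    im,d=env.get_image(n); np.savez(f'pics/{tag}.npz',im=im,d=d)
    cv2.imwrite(f'pics/{tag}.png',im[:,:,::-1]); return im,d
def ld(tag):
    z=np.load(f'pics/{tag}.npz'); return z['im'],z['d']
def cam(n):
    m=env.camera_model(n); f=240/np.tan(np.radians(m['fovy']/2))
    return np.array([[f,0,m['cx']],[0,f,m['cy']],[0,0,1.]]),np.array(m['dist_coeffs'],float),np.array(m['T'])
def rays(n,px):
    K,D,T=cam(n); u=cv2.undistortPoints(np.array(px,float).reshape(-1,1,2),K,D)[:,0]
    return T[:3,3],np.c_[u,np.ones(len(u))]@T[:3,:3].T
def plane(n,px,z):
    o,r=rays(n,px); return o+r*((z-o[2])/r[:,2])[:,None]
def dpt(n,px,d):
    o,r=rays(n,px); return o+r*np.array([d[int(v),int(u)] for u,v in px])[:,None]
E
python3 - <<'E'
from h import *
for n in('top','side'):
    grab(n,n+'0'); K,D,T=cam(n); print(n,K[0,0],D,T.round(3).tolist())
s=env.observe(); print(s['time_s'],s['tool_rot'],s['ft_force'],env.tcp_to_tips)
E
```

```text
top 490.57312467234874 [-0.00766833  0.          0.          0.          0.        ] [[-0.006, -0.983, 0.182, 0.33], [-1.0, 0.007, 0.007, -0.041], [-0.009, -0.182, -0.983, 1.323], [0.0, 0.0, 0.0, 1.0]]
side 491.9437675500072 [-0.02959248  0.          0.          0.          0.        ] [[0.99, -0.084, 0.117, 0.391], [-0.144, -0.628, 0.765, -1.2], [0.009, -0.774, -0.633, 1.055], [0.0, 0.0, 0.0, 1.0]]
0.1 [[-9.32739411e-01  3.60550503e-01 -7.25106722e-04]
 [ 3.60551112e-01  9.32738855e-01 -1.05991530e-03]
 [ 2.94182221e-04 -1.25006280e-03 -9.99999175e-01]] [ 0.10125721  0.91170246 -0.64862487] 0.019
```

View pics/top0.png

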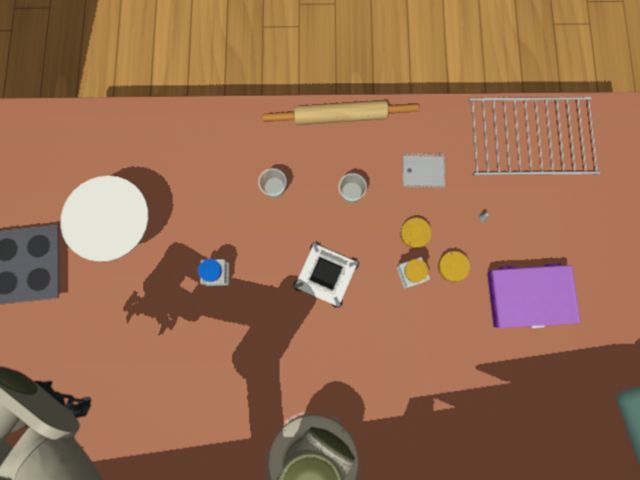

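View pics/side0.png

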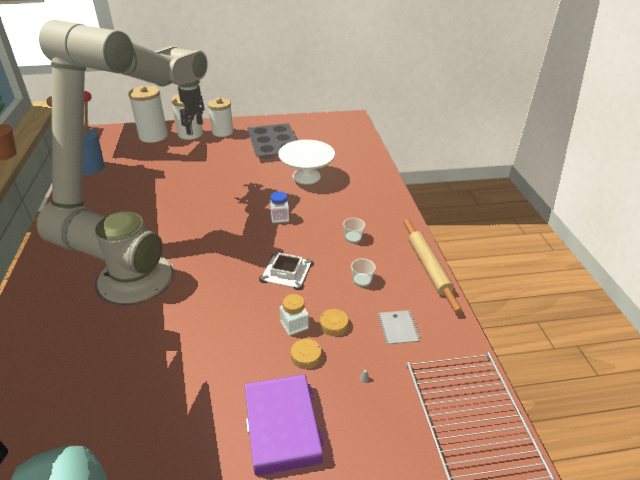

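Top view: there are three gold discs, at (416,232), (454,266) and (416,271). The one at (416,271) is smallest and sits on a square white-pearl jar, so that is the one meant. The holder is at (327,273), with dark well, and the pink jar is at (211,271). I'll confirm with a crop and measure.

```bash
cat > m.py <<'E'
from h import *
im,d=ld('top0'); hsv=cv2.cvtColor(im,cv2.COLOR_RGB2HSV)
def comp(mask,x0,y0,x1,y1):
    m=np.zeros_like(mask); m[y0:y1,x0:x1]=mask[y0:y1,x0:x1]
    c,_=cv2.findContours(m,cv2.RETR_EXTERNAL,cv2.CHAIN_APPROX_NONE); return sorted(c,key=cv2.contourArea)[::-1]
gold=cv2.inRange(hsv,(17,120,100),(30,255,255))
for c in comp(gold,380,200,490,300)[:3]:
    (x,y),r=cv2.minEnclosingCircle(c); M=cv2.moments(c); p=[(M['m10']/M['m00'],M['m01']/M['m00'])]
    print('gold',np.round(p,1),'r',round(r,1),'depthpt',dpt('top',p,d).round(4),'at .095',plane('top',p,.095).round(4))
white=cv2.inRange(hsv,(0,0,140),(180,70,255))
def rect(c,n,z):
    P=plane(n,c.reshape(-1,2),z)[:,:2]; r=cv2.minAreaRect((P*1000).astype(np.float32)); print(r)
m=white.copy()
for nm,b,z in(('jar+cap',(390,250,440,295),.062),):
    for c in comp(white,*b)[:2]: print(nm,cv2.contourArea(c)); rect(c,'top',z)
for c in comp(white,285,235,365,310)[:2]: print('plate',cv2.contourArea(c)); rect(c,'top',.008)
dark=cv2.inRange(hsv,(0,0,0),(180,255,60))
for c in comp(dark,305,250,350,295)[:2]: print('well',cv2.contourArea(c)); rect(c,'top',.036); rect(c,'top',.008)
# collar top by depth
ys,xs=np.mgrid[235:310,285:370]; px=np.c_[xs.ravel(),ys.ravel()]; P=dpt('top',px,d)
k=(P[:,2]>.028)&(P[:,2]<.045); print('collar',k.sum(),cv2.minAreaRect((P[k,:2]*1000).astype(np.float32)),np.median(P[k,2]))
ys,xs=np.mgrid[250:295,390:440]; px=np.c_[xs.ravel(),ys.ravel()]; P=dpt('top',px,d)
k=(P[:,2]>.05)&(P[:,2]<.07); print('shoulder',k.sum(),cv2.minAreaRect((P[k,:2]*1000).astype(np.float32)),np.median(P[k,2]))
k=(P[:,2]>.085);print('captop',k.sum(),cv2.minAreaRect((P[k,:2]*1000).astype(np.float32)),np.median(P[k],0))
cv2.imwrite('pics/crop.png',np.hstack([cv2.resize(im[245:300,385:440,::-1],(390,390),interpolation=cv2.INTER_CUBIC),cv2.resize(im[233:313,287:367,::-1],(390,390),interpolation=cv2.INTER_CUBIC)]))
E
python3 m.py
```

```text
gold [[453.8 266. ]] r 15.9 depthpt [[ 0.492  -0.3769  0.0295]] at .095 [[ 0.4838 -0.3599  0.095 ]]
gold [[415.5 232.5]] r 15.6 depthpt [[ 0.5832 -0.2792  0.0302]] at .095 [[ 0.5705 -0.2672  0.095 ]]
gold [[416.2 270. ]] r 11.8 depthpt [[ 0.4743 -0.2648  0.0963]] at .095 [[ 0.4745 -0.265   0.095 ]]
jar+cap 206.0
((472.0531311035156, -261.3500061035156), (63.162139892578125, 72.33440399169922), 17.86301040649414)
jar+cap 3.0
((508.1644287109375, -282.1065673828125), (10.258916854858398, 2.614025592803955), 89.58307647705078)
plate 2180.5
((474.7441101074219, -37.244407653808594), (132.78936767578125, 133.04608154296875), 66.0146484375)
well 532.5
((475.1199035644531, -37.44419860839844), (62.67732620239258, 63.475914001464844), 65.95521545410156)
((478.2745361328125, -37.35651397705078), (64.04135131835938, 64.8572998046875), 65.9552230834961)
collar 365 ((474.7972717285156, -38.15437698364258), (87.96270751953125, 89.0646743774414), 65.58895111083984) 0.03442450952724663
shoulder 138 ((473.6069030761719, -265.78045654296875), (59.699012756347656, 60.25634765625), 18.223365783691406) 0.06173957263589991
captop 441 ((399.7506103515625, -173.9015350341797), (57.184364318847656, 293.6803283691406), 38.73865509033203) [ 0.47256734 -0.26471147  0.09558376]
```

View pics/crop.png

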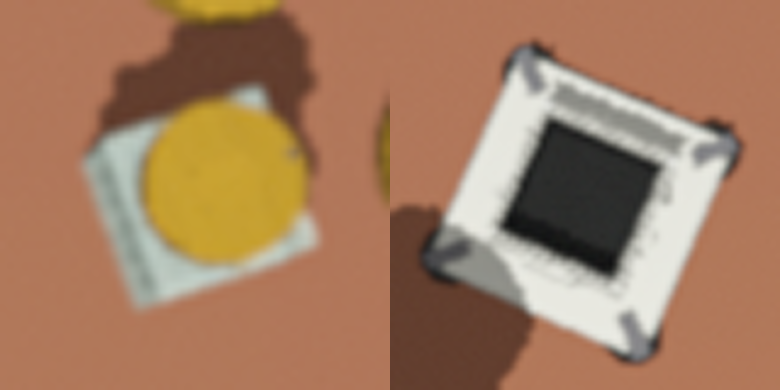

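The crop shows the gold cap on the white-pearl jar with its dimple towards -y (about 5° anticlockwise of the jar's -72° axis). Jar: (0.474, -0.265), sides at 18°. Holder: (0.475, -0.0375), sides at 66° (equivalent to -24°), so the jar needs -42°. Shoulder at 0.062 and cap top at 0.095 match the given sizes. I'll keep the tool yaw, since joint 6 has room, and go above the jar.

Request:
{"name": "servo_tool", "arguments": {"steps": [{"tx": 1.6, "ty": -4.3, "claw": 8.5}, {"tx": 1.6, "ty": -4.3}, {"tx": 1.6, "ty": -4.3}, {"tx": 1.6, "ty": -4.3}, {"tx": 1.6, "ty": -4.3}, {"tx": 1.6, "ty": -4.3}, {"tx": 1.6, "ty": -4.3}, {"tx": 1.6, "ty": -4.3}, {"tx": 1.6, "ty": -4.3}, {"tx": 1.6, "ty": -4.3}, {"tx": 1.6, "ty": -4.3}, {"tx": 1.6, "ty": -4.3}, {"tx": 1.6, "ty": -4.3}, {"tx": 1.6, "ty": -4.3}, {"tx": 1.6, "ty": -4.3}, {"tx": 1.6, "ty": -4.3}, {"tx": 1.6, "ty": -4.3}, {"tx": 0.4, "ty": -4.3}, {}, {}], "newtons": 40}}

```text
invalid input at $.steps[0]: expected keys tx, ty, tz, yaw, claw
```

Request:
{"name": "servo_tool", "arguments": {"steps": [{"tx": 1.6, "ty": -4.3, "tz": 0, "yaw": 0, "claw": 8.5}, {"tx": 1.6, "ty": -4.3, "tz": 0, "yaw": 0, "claw": 8.5}, {"tx": 1.6, "ty": -4.3, "tz": 0, "yaw": 0, "claw": 8.5}, {"tx": 1.6, "ty": -4.3, "tz": 0, "yaw": 0, "claw": 8.5}, {"tx": 1.6, "ty": -4.3, "tz": 0, "yaw": 0, "claw": 8.5}, {"tx": 1.6, "ty": -4.3, "tz": 0, "yaw": 0, "claw": 8.5}, {"tx": 1.6, "ty": -4.3, "tz": 0, "yaw": 0, "claw": 8.5}, {"tx": 1.6, "ty": -4.3, "tz": 0, "yaw": 0, "claw": 8.5}, {"tx": 1.6, "ty": -4.3, "tz": 0, "yaw": 0, "claw": 8.5}, {"tx": 1.6, "ty": -4.3, "tz": 0, "yaw": 0, "claw": 8.5}, {"tx": 1.6, "ty": -4.3, "tz": 0, "yaw": 0, "claw": 8.5}, {"tx": 1.6, "ty": -4.3, "tz": 0, "yaw": 0, "claw": 8.5}, {"tx": 1.6, "ty": -4.3, "tz": 0, "yaw": 0, "claw": 8.5}, {"tx": 1.6, "ty": -4.3, "tz": 0, "yaw": 0, "claw": 8.5}, {"tx": 1.6, "ty": -4.3, "tz": 0, "yaw": 0, "claw": 8.5}, {"tx": 1.6, "ty": -4.3, "tz": 0, "yaw": 0, "claw": 8.5}, {"tx": 1.6, "ty": -4.3, "tz": 0, "yaw": 0, "claw": 8.5}, {"tx": 0.4, "ty": -4.3, "tz": 0, "yaw": 0, "claw": 8.5}, {"tx": 0, "ty": 0, "tz": 0, "yaw": 0, "claw": 8.5}, {"tx": 0, "ty": 0, "tz": 0, "yaw": 0, "claw": 8.5}], "newtons": 40}}

```text
time_s: 2.1
position: [0.474, -0.2614, 0.2496]
tool_rot: [[-0.932, 0.362, -0.001], [0.362, 0.932, 0.001], [0.002, 0.001, -1.0]]
ft_force: [-0.1, -0.2, -0.4]
grip_width: 0.0849
gripper_force: 0.0
```

Request:
{"name": "servo_tool", "arguments": {"steps": [{"tx": 0, "ty": -0.4, "tz": -2, "yaw": 0, "claw": 8.5}, {"tx": 0, "ty": 0, "tz": -2, "yaw": 0, "claw": 8.5}, {"tx": 0, "ty": 0, "tz": -2, "yaw": 0, "claw": 8.5}, {"tx": 0, "ty": 0, "tz": -2, "yaw": 0, "claw": 8.5}, {"tx": 0, "ty": 0, "tz": -2, "yaw": 0, "claw": 8.5}, {"tx": 0, "ty": 0, "tz": -2, "yaw": 0, "claw": 8.5}, {"tx": 0, "ty": 0, "tz": -1.5, "yaw": 0, "claw": 8.5}, {"tx": 0, "ty": 0, "tz": -1.5, "yaw": 0, "claw": 8.5}, {"tx": 0, "ty": 0, "tz": -1.3, "yaw": 0, "claw": 8.5}, {"tx": 0, "ty": 0, "tz": 0, "yaw": 0, "claw": 8.5}, {"tx": 0, "ty": 0, "tz": 0, "yaw": 0, "claw": 8.5}]}}

```text
time_s: 3.2
position: [0.4744, -0.2642, 0.0879]
tool_rot: [[-0.933, 0.36, 0.0], [0.36, 0.933, -0.0], [-0.0, 0.0, -1.0]]
ft_force: [-0.2, -0.2, 0.4]
grip_width: 0.0849
gripper_force: 0.0
```

Run:
```python
from h import *
im,d=grab('side','side1'); cv2.imwrite('pics/s1c.png',cv2.resize(im[230:380,220:400,::-1],(720,600),interpolation=cv2.INTER_CUBIC))
```

```text
(no output)
```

View pics/s1c.png

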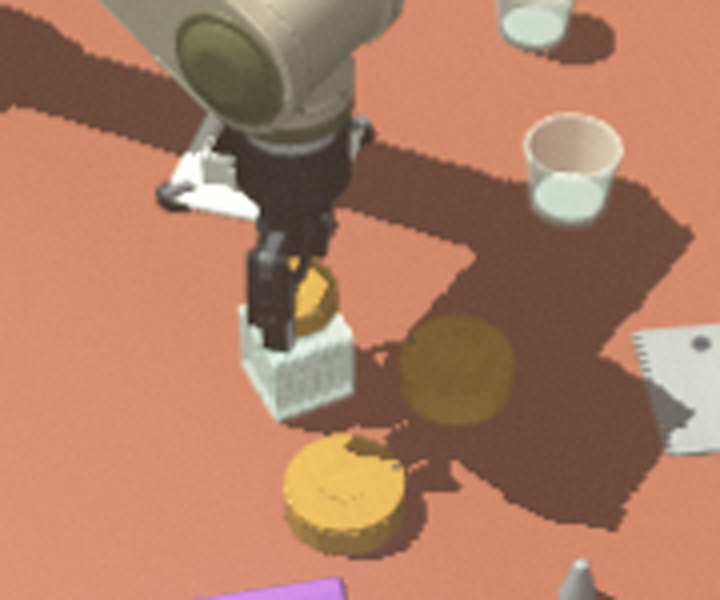

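The fingers straddle the cap around crop (295,290), and the jar is untouched. I'll close and lift.

Request:
{"name": "servo_tool", "arguments": {"steps": [{"tx": 0, "ty": 0, "tz": 0, "yaw": 0, "claw": 5.0}, {"tx": 0, "ty": 0, "tz": 0, "yaw": 0, "claw": 5.0}, {"tx": 0, "ty": 0, "tz": 0, "yaw": 0, "claw": 5.0}, {"tx": 0, "ty": 0, "tz": 0, "yaw": 0, "claw": 5.0}, {"tx": 0, "ty": 0, "tz": 0, "yaw": 0, "claw": 5.0}, {"tx": 0, "ty": 0, "tz": 0, "yaw": 0, "claw": 5.0}, {"tx": 0, "ty": 0, "tz": 0.5, "yaw": 0, "claw": 5.0}, {"tx": 0, "ty": 0, "tz": 1, "yaw": 0, "claw": 5.0}, {"tx": 0, "ty": 0, "tz": 1, "yaw": 0, "claw": 5.0}, {"tx": 0, "ty": 0, "tz": 0, "yaw": 0, "claw": 5.0}, {"tx": 0, "ty": 0, "tz": 0, "yaw": 0, "claw": 5.0}], "newtons": 70}}

```text
time_s: 4.35
position: [0.4742, -0.265, 0.1125]
tool_rot: [[-0.933, 0.36, 0.0], [0.36, 0.933, -0.0], [-0.0, -0.0, -1.0]]
ft_force: [-0.3, -0.5, -4.8]
grip_width: 0.0564
gripper_force: 75.3
```

Request:
{"name": "servo_tool", "arguments": {"steps": [{"tx": 0, "ty": 0, "tz": 1, "yaw": 0, "claw": 5.0}, {"tx": 0, "ty": 0, "tz": 2, "yaw": 0, "claw": 5.0}, {"tx": 0, "ty": 0, "tz": 1.5, "yaw": 0, "claw": 5.0}, {"tx": 0, "ty": 1, "tz": 0.5, "yaw": -2, "claw": 5.0}, {"tx": 0, "ty": 1.7, "tz": 0, "yaw": -4, "claw": 5.0}, {"tx": 0, "ty": 2, "tz": 0, "yaw": -4, "claw": 5.0}, {"tx": 0, "ty": 2, "tz": 0, "yaw": -4, "claw": 5.0}, {"tx": 0, "ty": 2, "tz": 0, "yaw": -4, "claw": 5.0}, {"tx": 0, "ty": 2, "tz": 0, "yaw": -4, "claw": 5.0}, {"tx": 0, "ty": 2, "tz": 0, "yaw": -4, "claw": 5.0}, {"tx": 0, "ty": 2, "tz": 0, "yaw": -4, "claw": 5.0}, {"tx": 0, "ty": 2, "tz": 0, "yaw": -4, "claw": 5.0}, {"tx": 0, "ty": 2, "tz": 0, "yaw": -4, "claw": 5.0}, {"tx": 0, "ty": 2, "tz": 0, "yaw": -4, "claw": 5.0}, {"tx": 0, "ty": 1.3, "tz": 0, "yaw": 0, "claw": 5.0}, {"tx": 0, "ty": 0.7, "tz": 0, "yaw": 0, "claw": 5.0}, {"tx": 0, "ty": 0, "tz": 0, "yaw": 0, "claw": 5.0}, {"tx": 0, "ty": 0, "tz": 0, "yaw": 0, "claw": 5.0}, {"tx": 0, "ty": 0, "tz": 0, "yaw": 0, "claw": 5.0}]}}

```text
time_s: 6.25
position: [0.4744, -0.0387, 0.1623]
tool_rot: [[-0.452, 0.892, 0.0], [0.892, 0.452, -0.0], [-0.0, -0.0, -1.0]]
ft_force: [0.2, -0.3, -3.8]
grip_width: 0.0561
gripper_force: 75.5
```

Run:
```python
from h import *
im,d=grab('side','side2'); a=cv2.resize(im[200:320,240:340,::-1],(500,600),interpolation=cv2.INTER_CUBIC)
cv2.imwrite('pics/s2c.png',a); grab('top','top2')
```

```text
(no output)
```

View pics/s2c.png

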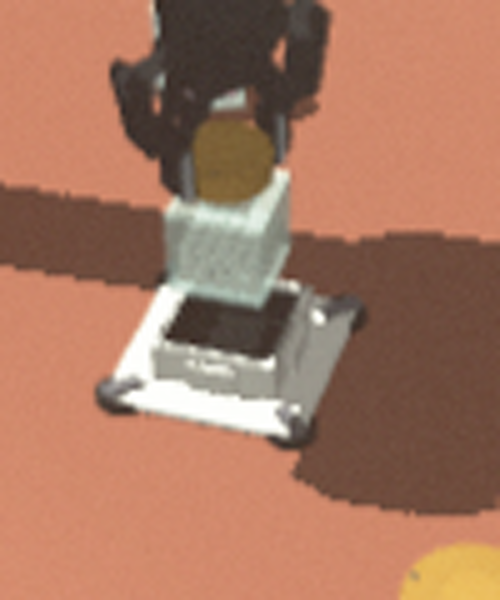

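The jar hangs level above the holder, with its bottom corners at about crop (167,280), (265,303) and (289,243), and its sides roughly parallel to the collar. I'll check the offset and angle by casting those corners.

Run:
```python
from h import *
f=lambda L:[(240+x/5-.4,200+y/5-.4) for x,y in L]
for nm,c,z in(('jar',[(167,280),(265,303),(289,243)],.0744),('collar',[(155,347),(272,363),(310,287)],.036)):
    P=plane('side',f(c),z)[:,:2]; e=np.diff(P,axis=0)
    print(nm,'centre',((P[0]+P[2])/2).round(4),'len',np.linalg.norm(e,axis=1).round(4),'ang',np.degrees(np.arctan2(e[:,1],e[:,0])).round(1))
# plate outline in side view, jar shoulder by depth in top/side
im,d=ld('side2'); ys,xs=np.mgrid[225:265,265:305]; px=np.c_[xs.ravel(),ys.ravel()]; P=dpt('side',px,d)
k=(P[:,2]>.08)&(P[:,2]<.13)&(abs(P[:,0]-.474)<.05)&(abs(P[:,1]+.038)<.05)
r=cv2.minAreaRect((P[k,:2]*1000).astype(np.float32)); print('jar side faces',k.sum(),r,P[k].min(0).round(4),P[k].max(0).round(4))
im,d=ld('side0'); ys,xs=np.mgrid[245:295,255:320]; px=np.c_[xs.ravel(),ys.ravel()]; P=dpt('side',px,d)
k=(P[:,2]>.032)&(P[:,2]<.045); print('collar side0',k.sum(),cv2.minAreaRect((P[k,:2]*1000).astype(np.float32)),np.median(P[k,2]))
k=(P[:,2]>.005)&(P[:,2]<.012); print('plate side0',k.sum(),cv2.minAreaRect((P[k,:2]*1000).astype(np.float32)))
```

```text
jar centre [ 0.4757 -0.0313] len [0.0644 0.0589] ang [-27.2  69. ]
collar centre [ 0.477  -0.0397] len [0.0741 0.0752] ang [-19.1  64.9]
jar side faces 316 ((473.8298034667969, -44.80651092529297), (61.27460861206055, 63.35691452026367), 67.19584655761719) [ 0.437  -0.0823  0.0801] [ 0.5131 -0.0091  0.13  ]
collar side0 175 ((478.1842956542969, -39.10622024536133), (90.2891845703125, 86.2215347290039), 64.16112518310547) 0.03562736087984564
plate side0 679 ((476.7289733886719, -29.560226440429688), (233.2851104736328, 204.29249572753906), 82.17296600341797)
```

Angles agree to about 1–2°. The holder is at about (0.4750, -0.0377) with the TCP at (0.4744, -0.0387), so I'll nudge about 1 mm and lower.

Request:
{"name": "servo_tool", "arguments": {"steps": [{"tx": 0.05, "ty": 0.1, "tz": -1, "yaw": 0, "claw": 5.0}, {"tx": 0, "ty": 0, "tz": -1, "yaw": 0, "claw": 5.0}, {"tx": 0, "ty": 0, "tz": -1, "yaw": 0, "claw": 5.0}, {"tx": 0, "ty": 0, "tz": -0.5, "yaw": 0, "claw": 5.0}, {"tx": 0, "ty": 0, "tz": -0.5, "yaw": 0, "claw": 5.0}, {"tx": 0, "ty": 0, "tz": -0.4, "yaw": 0, "claw": 5.0}, {"tx": 0, "ty": 0, "tz": -0.3, "yaw": 0, "claw": 5.0}, {"tx": 0, "ty": 0, "tz": -0.3, "yaw": 0, "claw": 5.0}, {"tx": 0, "ty": 0, "tz": 0, "yaw": 0, "claw": 5.0}]}}

```text
time_s: 7.25
position: [0.4747, -0.037, 0.1121]
tool_rot: [[-0.452, 0.892, -0.0], [0.892, 0.452, 0.0], [0.0, -0.0, -1.0]]
ft_force: [-0.1, 1.2, -4.8]
grip_width: 0.056
gripper_force: 75.5
```

Request:
{"name": "servo_tool", "arguments": {"steps": [{"tx": 0, "ty": 0, "tz": -0.4, "yaw": 0, "claw": 5.0}, {"tx": 0, "ty": 0, "tz": -0.4, "yaw": 0, "claw": 5.0}, {"tx": 0, "ty": 0, "tz": -0.3, "yaw": 0, "claw": 5.0}, {"tx": 0, "ty": 0, "tz": -0.3, "yaw": 0, "claw": 5.0}, {"tx": 0, "ty": 0, "tz": -0.2, "yaw": 0, "claw": 5.0}, {"tx": 0, "ty": 0, "tz": 0, "yaw": 0, "claw": 5.0}]}}

```text
time_s: 7.85
position: [0.4747, -0.0371, 0.0966]
tool_rot: [[-0.452, 0.892, 0.0], [0.892, 0.452, -0.0], [-0.0, -0.0, -1.0]]
ft_force: [-3.4, -1.2, 4.6]
grip_width: 0.056
gripper_force: 76.4
```

Request:
{"name": "servo_tool", "arguments": {"steps": [{"tx": 0, "ty": 0, "tz": -0.1, "yaw": 0, "claw": 5.0}, {"tx": 0, "ty": 0, "tz": 0, "yaw": 0, "claw": 5.0}, {"tx": 0, "ty": 0, "tz": 0, "yaw": 0, "claw": 5.0}, {"tx": 0, "ty": 0, "tz": 0, "yaw": 0, "claw": 5.0}]}}

```text
time_s: 8.25
position: [0.4749, -0.0371, 0.0959]
tool_rot: [[-0.452, 0.892, 0.001], [0.892, 0.452, -0.0], [-0.001, 0.0, -1.0]]
ft_force: [-2.6, -0.7, 6.1]
grip_width: 0.0559
gripper_force: 76.5
```

Request:
{"name": "servo_tool", "arguments": {"steps": [{"tx": 0, "ty": 0, "tz": -0.1, "yaw": 0, "claw": 5.0}, {"tx": 0, "ty": 0, "tz": 0, "yaw": 0, "claw": 5.0}, {"tx": 0, "ty": 0, "tz": 0, "yaw": 0, "claw": 5.0}, {"tx": 0, "ty": 0, "tz": 0, "yaw": 0, "claw": 5.0}]}}

```text
time_s: 8.65
position: [0.4749, -0.0371, 0.0951]
tool_rot: [[-0.452, 0.892, 0.001], [0.892, 0.452, -0.001], [-0.001, 0.001, -1.0]]
ft_force: [-4.3, -0.2, 9.4]
grip_width: 0.0563
gripper_force: 76.9
```

Run:
```python
from h import *
im,d=grab('side','side3'); a=cv2.resize(im[200:320,240:340,::-1],(500,600),interpolation=cv2.INTER_CUBIC)
cv2.imwrite('pics/s3c.png',a)
```

```text
(no output)
```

View pics/s3c.png

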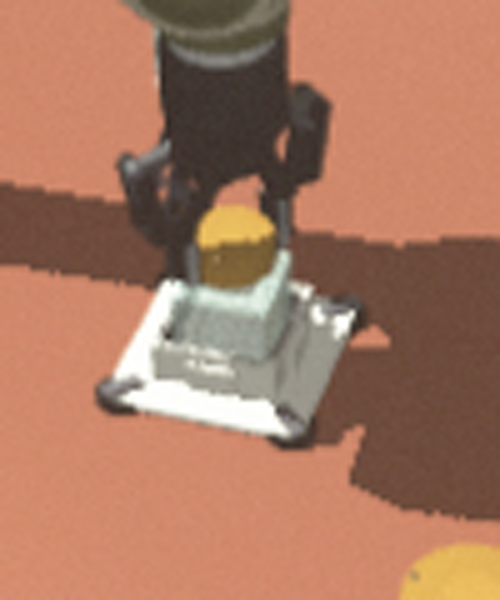

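The jar stands inside the collar and upright, with its shoulder at about crop (235,310). I'll check the heights in depth.

Run:
```python
from h import *
for t,z0 in(('side0',(281,292,305,312)),('side3',(277,240,298,252))):
    im,d=ld(t); x0,y0,x1,y1=z0
    hsv=cv2.cvtColor(im,cv2.COLOR_RGB2HSV); g=cv2.inRange(hsv,(15,110,150),(32,255,255))
    ys,xs=np.nonzero(g[y0:y1,x0:x1]); px=np.c_[xs+x0,ys+y0]; P=dpt('side',px,d); print(t,len(P),'cap z pct',np.percentile(P[:,2],[5,50,80,90,95]).round(4),P.mean(0).round(4))
im,d=ld('side3'); ys,xs=np.mgrid[252:275,270:300]; px=np.c_[xs.ravel(),ys.ravel()]; P=dpt('side',px,d)
k=(P[:,2]>.055)&(P[:,2]<.085); print(np.histogram(P[k,2],np.arange(.055,.086,.003)))
im,d=ld('side0'); ys,xs=np.mgrid[300:335,275:312]; px=np.c_[xs.ravel(),ys.ravel()]; P=dpt('side',px,d)
k=(P[:,2]>.047)&(P[:,2]<.077); print(np.histogram(P[k,2],np.arange(.047,.078,.003)))
```

```text
side0 279 cap z pct [0.0898 0.0955 0.0974 0.0984 0.0993] [ 0.4729 -0.2714  0.0986]
side3 105 cap z pct [0.0988 0.103  0.1049 0.1059 0.107 ] [ 0.4788 -0.0336  0.1029]
(array([13, 25, 10, 25, 48, 42, 10,  3,  1, 10]), array([0.055, 0.058, 0.061, 0.064, 0.067, 0.07 , 0.073, 0.076, 0.079,
       0.082, 0.085]))
(array([20, 28, 24, 22, 67, 64, 16,  1,  0,  7]), array([0.047, 0.05 , 0.053, 0.056, 0.059, 0.062, 0.065, 0.068, 0.071,
       0.074, 0.077]))
```

The cap top rose from 0.0955 to 0.103, i.e. 8 mm up as it must be, so the jar is fully down. Now I'll unscrew anticlockwise.

Request:
{"name": "servo_tool", "arguments": {"steps": [{"tx": 0, "ty": 0, "tz": 0.01, "yaw": 4, "claw": 5.0}, {"tx": 0, "ty": 0, "tz": 0.01, "yaw": 4, "claw": 5.0}, {"tx": 0, "ty": 0, "tz": 0.015, "yaw": 4, "claw": 5.0}, {"tx": 0, "ty": 0, "tz": 0.015, "yaw": 4, "claw": 5.0}, {"tx": 0, "ty": 0, "tz": 0.015, "yaw": 4, "claw": 5.0}, {"tx": 0, "ty": 0, "tz": 0.015, "yaw": 4, "claw": 5.0}, {"tx": 0, "ty": 0, "tz": 0.015, "yaw": 4, "claw": 5.0}, {"tx": 0, "ty": 0, "tz": 0.015, "yaw": 4, "claw": 5.0}, {"tx": 0, "ty": 0, "tz": 0.015, "yaw": 4, "claw": 5.0}, {"tx": 0, "ty": 0, "tz": 0.015, "yaw": 4, "claw": 5.0}, {"tx": 0, "ty": 0, "tz": 0.015, "yaw": 4, "claw": 5.0}, {"tx": 0, "ty": 0, "tz": 0, "yaw": 0, "claw": 5.0}], "newtons": 80}}

```text
time_s: 9.9
position: [0.4758, -0.0373, 0.0967]
tool_rot: [[-0.945, 0.327, 0.003], [0.327, 0.945, -0.001], [-0.003, 0.0, -1.0]]
ft_force: [1.1, -0.9, 5.0]
grip_width: 0.0563
gripper_force: 83.6
```

```bash
python3 -c "
from h import *
s=env.observe(); print(s['wrist_torque'],s['q'],s['ft_force'])"
```

```text
[-0.01331812 -0.22942874  0.06372254] [-1.87396303e+01  2.51322048e+01  9.87803148e+01  1.07803723e-02
  5.59007041e+01 -8.96468003e+01] [ 1.09280734 -0.90840389  4.99054367]
```

Request:
{"name": "servo_tool", "arguments": {"steps": [{"tx": 0, "ty": 0, "tz": 0.01, "yaw": 4, "claw": 5.0}, {"tx": 0, "ty": 0, "tz": 0.01, "yaw": 4, "claw": 5.0}, {"tx": 0, "ty": 0, "tz": 0.01, "yaw": 4, "claw": 5.0}, {"tx": 0, "ty": 0, "tz": 0.01, "yaw": 4, "claw": 5.0}, {"tx": 0, "ty": 0, "tz": 0, "yaw": 4, "claw": 5.0}, {"tx": 0, "ty": 0, "tz": 0, "yaw": 0, "claw": 5.0}, {"tx": 0, "ty": 0, "tz": 0, "yaw": 0, "claw": 5.0}]}}

```text
time_s: 10.6
position: [0.4753, -0.0372, 0.0966]
tool_rot: [[-1.0, -0.012, 0.002], [-0.012, 1.0, -0.0], [-0.002, -0.0, -1.0]]
ft_force: [1.3, 0.3, 3.6]
grip_width: 0.0562
gripper_force: 83.6
```

Run:
```python
from h import *
s=env.observe(); print(s['wrist_torque'])
im,d=grab('top','top4'); a=cv2.resize(im[248:298,297:352,::-1],(440,400),interpolation=cv2.INTER_CUBIC)
im,d=grab('side','side4'); b=cv2.resize(im[225:285,265:310,::-1],(300,400),interpolation=cv2.INTER_CUBIC)
cv2.imwrite('pics/c4.png',np.hstack([a,b]))
```

```text
[ 0.01059984 -0.27389078 -0.02801115]
```

View pics/c4.png

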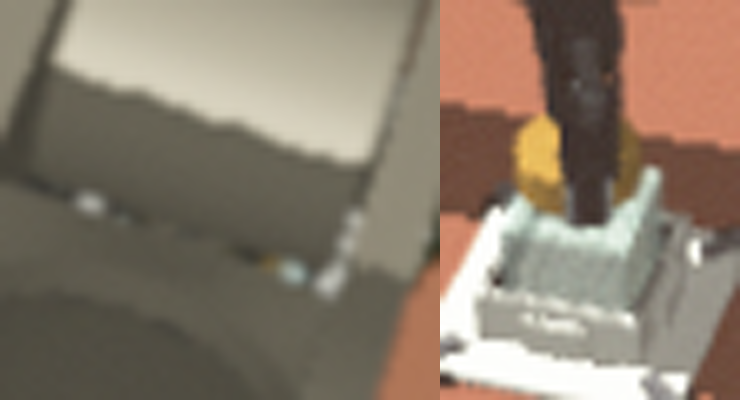

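Wrist z torque has dropped to about 0 after 64°. The crop shows the jar still braced in the collar, with the cap between the fingers. I'll test with a small lift: the jar's weight (about -4 N) would show up if the thread still holds.

Request:
{"name": "servo_tool", "arguments": {"steps": [{"tx": 0, "ty": 0, "tz": 0.1, "yaw": 0, "claw": 5.0}, {"tx": 0, "ty": 0, "tz": 0.1, "yaw": 0, "claw": 5.0}, {"tx": 0, "ty": 0, "tz": 0.1, "yaw": 0, "claw": 5.0}, {"tx": 0, "ty": 0, "tz": 0.1, "yaw": 0, "claw": 5.0}, {"tx": 0, "ty": 0, "tz": 0, "yaw": 0, "claw": 5.0}, {"tx": 0, "ty": 0, "tz": 0, "yaw": 0, "claw": 5.0}]}}

```text
time_s: 11.3
position: [0.4745, -0.0368, 0.1001]
tool_rot: [[-1.0, -0.015, -0.001], [-0.015, 1.0, 0.0], [0.001, 0.0, -1.0]]
ft_force: [0.3, 0.6, -1.4]
grip_width: 0.056
gripper_force: 84.7
```

Only about the cap's own weight shows, so the thread is free. Lift straight up.

Request:
{"name": "servo_tool", "arguments": {"steps": [{"tx": 0, "ty": 0, "tz": 0.2, "yaw": 0, "claw": 5.0}, {"tx": 0, "ty": 0, "tz": 0.3, "yaw": 0, "claw": 5.0}, {"tx": 0, "ty": 0, "tz": 0.4, "yaw": 0, "claw": 5.0}, {"tx": 0, "ty": 0, "tz": 0.4, "yaw": 0, "claw": 5.0}, {"tx": 0, "ty": 0, "tz": 0.5, "yaw": 0, "claw": 5.0}, {"tx": 0, "ty": 0, "tz": 0.5, "yaw": 0, "claw": 5.0}, {"tx": 0, "ty": 0, "tz": 0.4, "yaw": 0, "claw": 5.0}, {"tx": 0, "ty": 0, "tz": 0.2, "yaw": 0, "claw": 5.0}, {"tx": 0, "ty": 0, "tz": 0, "yaw": 0, "claw": 5.0}, {"tx": 0, "ty": 0, "tz": 0, "yaw": 0, "claw": 5.0}, {"tx": 0, "ty": 0, "tz": 0, "yaw": 0, "claw": 5.0}]}}

```text
time_s: 12.4
position: [0.4747, -0.037, 0.1291]
tool_rot: [[-1.0, -0.015, -0.0], [-0.015, 1.0, 0.0], [0.0, 0.0, -1.0]]
ft_force: [0.1, 0.7, -0.8]
grip_width: 0.0561
gripper_force: 84.7
```

Run:
```python
from h import *
im,d=grab('side','side5'); cv2.imwrite('pics/c5.png',cv2.resize(im[200:300,245:335,::-1],(540,600),interpolation=cv2.INTER_CUBIC))
```

```text
(no output)
```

View pics/c5.png

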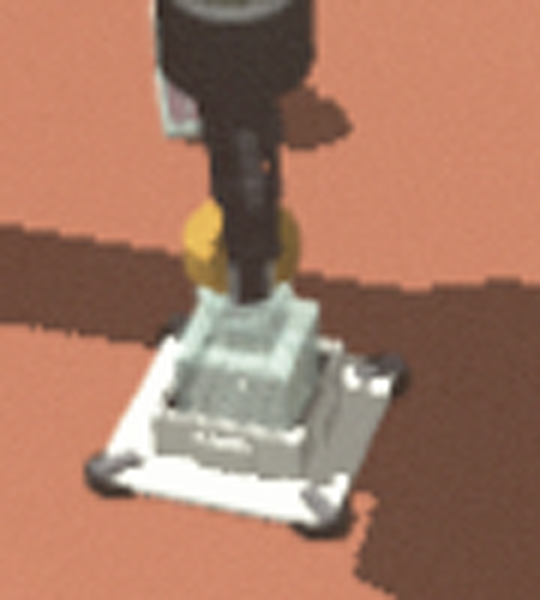

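The cap (about (240,245)) is held level and clear. The jar's open neck is at about (245,325), and the jar still sits in the collar. Force is only the cap's weight, so I'll hand it in.

```bash
python3 -c "
from h import *
im,d=ld('side5'); ys,xs=np.mgrid[252:275,270:300]; px=np.c_[xs.ravel(),ys.ravel()]; P=dpt('side',px,d)
k=(P[:,2]>.055)&(P[:,2]<.085); print(np.histogram(P[k,2],np.arange(.055,.086,.003))[0])
print(env.close_job())"
```

```text
[15 25 14 24 53 56 22 10  9  8]
the job is handed in; nothing more can be done
None
```

The job is handed in, though no verdict came back: the jar is fully down in the holder, and the gripper holds the unscrewed cap (turned about 64°) level, about 2 cm above the mouth.

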